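# Feel along the wavy edge of a grip shell

### The arm

A 6-joint arm with a two-finger parallel gripper is mounted at the origin on the work surface. World frame = base frame: x ahead of the robot, y to its left, z up, the work surface at z = 0. Lengths are in m, angles in rad, forces in N, time in s.
With the tool pointing down it reaches from about 0.35 to 0.975 m from the base axis. Payload 4.9 kg.
Tool frame: the origin (TCP) lies at the very end of the fingers, on their centre line; the grasp point (between the pads) lies 19 mm behind it (ctrl.grasp_offset is the distance from the TCP to the grasp point, in m); z points along the fingers, y is the line along which they close (so a half turn about z gives the same grasp; the last joint's range is limited). The gripper opens to 85 mm and grips with 20 to 120 N. Pads are 22 mm wide; open, the fingers measure 114 mm over their backs; the gripper's body (76 mm by 85 mm) begins 54 mm behind the grasp point. The pads swing forward as they close: fully open they stand 13 mm farther back than shut.
Start: joints at [1.047, 0.053, 1.613, -0, 1.476, -0.119], TCP at [0.246, 0.574, 0.231] pointing down, gripper open.
Joint ranges: [-3.01, 3.01], [-1.01, 2.22], [0.06, 2.58], [-1.02, 4.17], [0.09, 2.62], [-3.14, 3.14]. Speed limits (rad/s): [2.57, 2.57, 3.14, 3.14, 3.14, 3.14].

### API

Orientations are given as a rotation vector (axis times angle).
In Python, from station import ctrl, optics gives the robot as it stands.
- The arm moves only by the shell command python3 -m handwheel 'ROWS' [OPENING] [FORCE]. ROWS is JSON, a list of rows, each an object of numbers: "tx", "ty", "tz": the shift along the tool's x, y, z in mm; "roll": the turn about the tool's z in rad. A call has 1 to 12 rows; each row shifts and turns the commanded pose from where the row before left it, along the tool's axes as they then stand; what a row does not reach is not made up. A row lasts 1/12 s, in which the tool goes at most 41.7 mm and 7.16 degrees, less where a joint would pass 70% of its speed; a pose out of reach is approached as far as the arm can. A call with a gripper value outside its range is refused whole. OPENING is the finger opening in mm, from 0 to 85.4, set as the call begins (- or left out, the last holds). The fingers move at their own pace and stop on an object; FORCE is the grip in N (left out, the last holds). Time passes only in rows, so rows that do not move let the fingers close. It gives the time, the measured TCP pose, the force, the opening and the grip force at its end, in the units of the state.
- ctrl.get_obs(): the state, without advancing time (a new reading comes with each control period).
- optics.get_image(name): name is "scene" or "side" or "wrist"; returns (picture, depth): 420x560x3 uint8, red, green, blue; 420x560 float32, m along the optical axis (not along the pixel's ray), 0 where there is no reading.
- optics.camera_params(name): a dict with "mtx" (3x3 intrinsics, pixels), "extrinsics" (4x4, takes a point from camera to world coordinates); the wrist camera has in their place "tool_from_camera" (4x4, takes a point from camera to tool coordinates, whose origin is the TCP and whose axes are the flange's). Camera axes: x right, y down, z forward; pixel columns grow to the right and rows downward; lengths in m; the calibration is good to about 2 mm. A picture is of the moment at which its call begins: read the wrist's pose just before it. camera_params takes no time and is no camera call.
- ctrl.finish_job(): hands the job in; it is judged then, once.
The state is a dict: "t": time; "q": joint angles; "dq": joint speeds; "effort": joint torques, N m; "tool_pos": TCP position; "tool_rot": TCP orientation; "contact_force": force on the tool from outside, world axes, zero at the start; "wrist_torque": the same for the moment, N m; "opening": finger opening in m; "grip_force": force on a finger pad.
Only numpy, scipy, OpenCV 4.12 (cv2) and the standard library are available. Lean on these libraries where they do the work, as an engineer would, in place of code of your own. Each camera call takes 0.05 s, during which the arm holds its last target. There are 200 camera calls.

### The job

Take the ball-ended stylus from its stand and feel along the wavy outer edge of the dark grip shell in the nest: begin with the ball against the wavy wall right beside the round boss, and slide it on, in light touch with the wall the whole way (never more than 15 N), through hollows and over crests until it comes up against the square lug. Then put the stylus back upright in its stand, fully home, and let go, leaving the other things on the bench where they are.

Things in the scene. Friction and masses are not known exactly. Their poses are not given: they have to be found in the camera images.
- stylus: Hand stylus, 80 mm tall, 80 g, standing upright in the stand. From the bottom up: steel ball of 10 mm diameter, round shank of 7 mm diameter, then a square aluminium head 24 x 24 mm across and 44 mm tall (its underside 36 mm above the bottom of the ball). Origin at the bottom of the ball, z up along the shank, x and y square to the faces of the head.
- stylus_ball (a point): Centre of the stylus's ball, 5 mm above its origin.
- stand: Grey stand, fixed, 60 x 60 x 45 mm tall, with one round hole of 16 mm diameter, 40 mm deep, in the middle of its top. Origin at the centre of its underside. The stylus stands with its ball and shank in the hole and its head resting on the top face (stylus origin 9 mm above the table).
- nest: Fixed inspection nest: aluminium plate, 170 mm along y, carrying a dark moulded grip shell, open side up, 170 mm long along y. Origin at table height under the shell. The shell's 6 mm wall stands from z = 10 to 34 mm. Its +x side, the wavy edge, overhangs the plate, above bare table. The shell is clamped firm, but up to 13 mm off along x and turned up to 0.08 rad: poses do not show this.
- wave_start (a point): Nominal start of the wavy edge, fixed to the nest at (17, -68, 22) mm in its frame: beside the round boss, 16 mm in diameter, that sticks out to x = 34 mm and closes the edge at its -y end. The true wall may be up to 18 mm off.
- wave_crest (a point): Nominal first crest of the wavy edge, at (28, -22.5, 22) mm in the nest's frame. Hollows (x = 16 mm) lie at y = -60 and +15 mm, a second crest (x = 28 mm) at y = +52 mm; slopes reach 27 degrees. The true wall may be up to 18 mm off.
- wave_end (a point): Nominal end of the wavy edge, at (24, 68, 22) mm in the nest's frame: the square lug there sticks out to x = 45 mm, its face square to y. In this corner the ball presses on wall and lug at once; the 15 N limit counts both presses added up. The true wall may be up to 18 mm off.
- pin_block: Bystander: grey block of the stand's size (fixed, 60 x 60 x 45 mm) with four thin pins 12 mm tall on top and no hole. Origin at the centre of its underside. It and the stand swap places.
- product0: Bystander, loose: dark standing product, 30 mm across, 85 mm tall. Origin at the centre of its underside.
- product1: Bystander, loose: silver standing product, 30 mm across, 85 mm tall. Origin at the centre of its underside.
- product2: Bystander, loose: dark standing product, 30 mm across, 85 mm tall. Origin at the centre of its underside.
- caliper: Bystander, loose: digital caliper lying flat, 170 mm long, 12 mm thick. Origin at the centre of its underside.
- loupe: Bystander, loose: black round loupe, 40 mm across, 34 mm tall. Origin at the centre of its underside.
There are look-alikes about, which are no part of the job. What is shaped like the stylus but red or yellow is not meant.

How it is judged:
By the outcome, as a careful person would: the job done as asked, in the order asked, and still so for the second after the job is handed in, with the robot touching nothing.
It also fails if it takes over 72 s, if anything falls off the work surface, if the arm or the gripper's body presses on something with over 40 N, if the wrist force passes 120 N, or if a joint passes its speed limit or range.

## Working session

There is one attempt and no reset: what is moved stays moved. The work goes in short steps, Python scripts to look and compute and a shell command to move; the robot and the scene stay as the last step left them, time stands still between calls to the robot, and variables do not carry over. Pictures are saved under pics/ and viewed, at most 10 in all, crops included, and the job is handed in when it is done.

```bash
ls; mkdir -p pics
cat > h.py <<'E'
import numpy as np, cv2
from station import ctrl, optics
E
python3 - <<'E'
from h import *
o=ctrl.get_obs(); print({k:np.round(v,3) for k,v in o.items()}, ctrl.grasp_offset)
for n in ("scene","side"):
    im,d=optics.get_image(n); cv2.imwrite(f"pics/{n}0.png",im[...,::-1]); np.save(f"{n}0.npy",d)
    p=optics.camera_params(n); print(n,np.round(p["mtx"],1).tolist(),np.round(p["extrinsics"],3).tolist())
print(np.round(optics.camera_params("wrist")["tool_from_camera"],3))
E
```

```text
pics
{'t': np.float64(0.0), 'q': array([ 1.047,  0.053,  1.614, -0.   ,  1.476, -0.119]), 'dq': array([ 0.   ,  0.   ,  0.   , -0.001,  0.   , -0.   ]), 'effort': array([ 1.0000e-03, -3.9369e+01, -3.7017e+01, -0.0000e+00,  7.0000e-03,
       -0.0000e+00]), 'tool_pos': array([0.246, 0.574, 0.23 ]), 'tool_rot': array([-6.310e-01, -3.077e+00,  3.000e-03]), 'contact_force': array([-0.059,  0.775, -0.281]), 'wrist_torque': array([-0.017,  0.013,  0.047]), 'grip_force': np.float64(0.0), 'opening': np.float64(0.085)} 0.0187
scene [[523.8, 0.0, 275.1], [0.0, 523.8, 208.4], [0.0, 0.0, 1.0]] [[0.379, 0.571, -0.729, 1.446], [0.925, -0.247, 0.287, -0.355], [-0.016, -0.783, -0.622, 0.763], [0.0, 0.0, 0.0, 1.0]]
side [[494.8, 0.0, 277.0], [0.0, 494.8, 209.9], [0.0, 0.0, 1.0]] [[-0.756, -0.395, 0.523, -0.113], [-0.655, 0.448, -0.608, 0.849], [0.006, -0.802, -0.597, 0.89], [0.0, 0.0, 0.0, 1.0]]
[[ 0.    -0.956 -0.292  0.073]
 [ 1.     0.     0.001  0.001]
 [-0.001 -0.292  0.956 -0.142]
 [ 0.     0.     0.     1.   ]]
```

View pics/scene0.png

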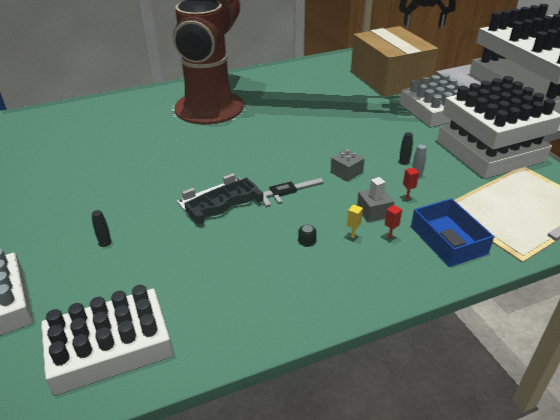

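View pics/side0.png

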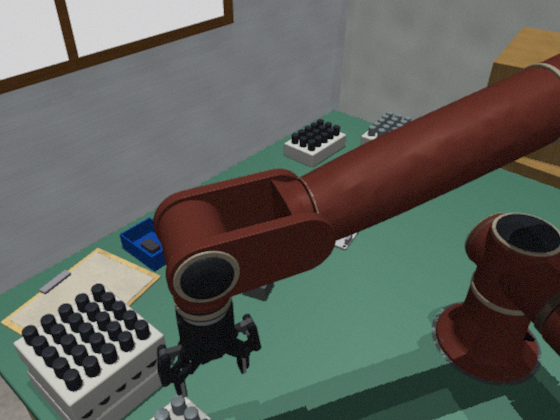

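Scene view: the stylus (silver head) is at about (377,188) in its stand (375,205). The nest with the dark shell is at about (180–265, 178–222). The side view is blocked by the arm.

```bash
cat >> h.py <<'E'
def cloud(n,d,T=None):
    p=optics.camera_params(n); K=p["mtx"]; T=p["extrinsics"] if T is None else T
    v,u=np.indices(d.shape); P=np.stack([(u-K[0,2])/K[0,0]*d,(v-K[1,2])/K[1,1]*d,d],-1)
    return P@T[:3,:3].T+T[:3,3]
def wristT(o):
    from scipy.spatial.transform import Rotation as R
    T=np.eye(4); T[:3,:3]=R.from_rotvec(o["tool_rot"]).as_matrix(); T[:3,3]=o["tool_pos"]
    return T@optics.camera_params("wrist")["tool_from_camera"]
E
python3 - <<'E'
from h import *
im=cv2.imread("pics/scene0.png"); P=cloud("scene",np.load("scene0.npy"))
for n,(u,v) in dict(head=(378,184),headlow=(377,194),stand=(369,199),pinb=(347,160),nestL=(187,203),nestR=(255,200),plateL=(188,193),plateR=(230,179),loupe=(307,229),red1=(393,212),red2=(411,175),yel=(355,212),cal=(285,188),p=(420,150)).items():
    print(n,np.round(P[v-1:v+2,u-1:u+2].reshape(-1,3).mean(0),3), im[v,u])
c=im[140:250,160:440]; cv2.imwrite("pics/c0.png",cv2.resize(c,None,fx=2.8,fy=2.8,interpolation=3))
E
```

```text
head [0.665 0.197 0.087] [214 218 211]
headlow [0.667 0.196 0.062] [108 111 107]
stand [0.658 0.183 0.045] [120 125 119]
pinb [0.498 0.214 0.045] [85 86 83]
nestL [ 0.493 -0.194  0.033] [65 63 57]
nestR [ 0.508 -0.036  0.003] [55 64 45]
plateL [ 0.445 -0.18   0.024] [90 90 87]
plateR [ 0.424 -0.069  0.02 ] [89 91 87]
loupe [0.685 0.018 0.034] [140 142 126]
red1 [0.753 0.181 0.079] [ 48  53 198]
red2 [0.652 0.293 0.076] [30 33 99]
yel [0.721 0.11  0.078] [ 70 200 223]
cal [0.504 0.044 0.013] [84 88 81]
p [0.572 0.371 0.078] [93 93 86]
```

View pics/c0.png

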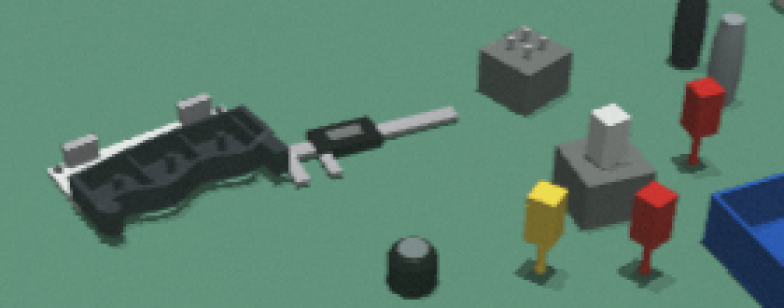

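```bash
cat >> h.py <<'E'
def rect(P,lo,hi,x,y,r=.05):
    m=(P[...,2]>lo)&(P[...,2]<hi)&(np.hypot(P[...,0]-x,P[...,1]-y)<r)
    Q=P[m]; c,s,a=cv2.minAreaRect((Q[:,:2]*1000).astype(np.float32)); return len(Q),np.round(c,1),np.round(s,1),round(a,1)
def goal(x,y,z,ang=None):
    "tool-frame shift in mm to reach world TCP (and roll so that tool y points at ang, mod 90/180)"
    from scipy.spatial.transform import Rotation as R
    o=ctrl.get_obs(); M=R.from_rotvec(o["tool_rot"]).as_matrix()
    print("t",round(o["t"],2),"tcp",np.round(o["tool_pos"]*1000,1),"F",np.round(o["contact_force"],1),"yang",round(np.degrees(np.arctan2(M[1,1],M[0,1])),1),"zax",np.round(M[:,2],3))
    print("shift",np.round(M.T@(np.array([x,y,z])-o["tool_pos"])*1000,1))
E
python3 - <<'E'
from h import *
P=cloud("scene",np.load("scene0.npy"))
print(rect(P,.083,.095,.665,.197,.03)); print(rect(P,.042,.048,.66,.19,.06)); print(rect(P,.042,.048,.498,.214,.06)); print(rect(P,.05,.095,.665,.197,.03))
goal(.66,.197,.20)
E
```

```text
(95, array([656.4, 201.8]), array([24.6, 26. ]), 89.3)
(305, array([655.9, 203.3]), array([62.5, 62.4]), 84.6)
(266, array([488.8, 221.7]), array([62.6, 62. ]), 15.7)
(271, array([655.5, 203.1]), array([27.6, 27.4]), 4.0)
t 0.1 tcp [245.9 574.  230.2] F [-0.   0.7 -0.3] yang 66.8 zax [-0.001 -0.002 -1.   ]
shift [-529.1 -183.4   30.4]
```

```bash
python3 -m handwheel '[{"tx":-38,"ty":-13},{"tx":-41,"ty":-14},{"tx":-41,"ty":-14},{"tx":-41,"ty":-14},{"tx":-41,"ty":-14},{"tx":-41,"ty":-14},{"tx":-41,"ty":-14},{"tx":-41,"ty":-14},{"tx":-41,"ty":-14},{"tx":-41,"ty":-14},{"tx":-41,"ty":-14},{"tx":-41,"ty":-14}]' 50 60
python3 -m handwheel '[{"tx":-38,"ty":-15},{"roll":-0.1,"tz":8},{"roll":-0.1,"tz":8},{"roll":-0.1,"tz":8},{"roll":-0.1},{},{},{}]'
python3 - <<'E'
from h import *
goal(.656,.2025,.2)
o=ctrl.get_obs(); im,d=optics.get_image("wrist"); cv2.imwrite("pics/w1.png",im[...,::-1]); P=cloud("wrist",d,wristT(o))
print(rect(P,.083,.095,.656,.202,.03)); print(rect(P,.042,.048,.656,.202,.05))
im,d=optics.get_image("side"); cv2.imwrite("pics/s1.png",im[...,::-1])
E
```

```text
t 0.1 tcp [245.9 574.  230.2] F [-0.   0.7 -0.3] yang 66.8 zax [-0.001 -0.002 -1.   ]
shift [-523.3 -179.9   30.4]
(0, array([0., 0.]), array([0., 0.]), 0.0)
(0, array([0., 0.]), array([0., 0.]), 0.0)$[0]: bad value
$[0]: bad value
```

View pics/w1.png

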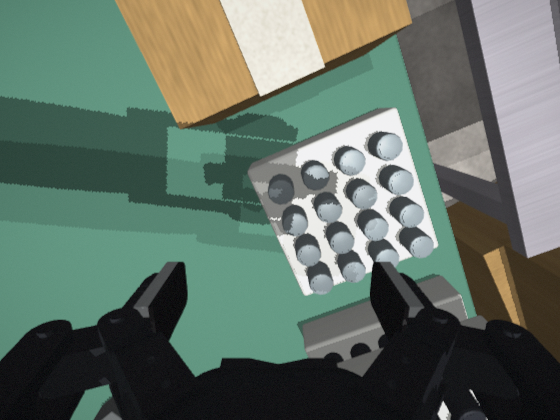

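The move was refused, so the view still shows the start area. The rows probably need every key.

```bash
python3 -m handwheel '[{"tx":-38,"ty":-13,"tz":0,"roll":0},{"tx":-39,"ty":-13,"tz":0,"roll":0},{"tx":-39,"ty":-13,"tz":0,"roll":0},{"tx":-39,"ty":-14,"tz":0,"roll":0},{"tx":-39,"ty":-14,"tz":0,"roll":0},{"tx":-39,"ty":-14,"tz":0,"roll":0},{"tx":-39,"ty":-14,"tz":0,"roll":0},{"tx":-39,"ty":-14,"tz":0,"roll":0},{"tx":-39,"ty":-14,"tz":0,"roll":0},{"tx":-39,"ty":-14,"tz":0,"roll":0}]' 50 60
python3 - <<'E'
from h import *
goal(.656,.2025,.2)
E
```

```text
t: 1.03
tool_pos: [0.5509, 0.2936, 0.2312]
tool_rot: [-0.632, -3.077, -0.0]
contact_force: [0.7, -0.0, 0.0]
opening: 0.05
grip_force: 0.0
t 1.03 tcp [550.9 293.6 231.2] F [ 0.7 -0.   0. ] yang 66.8 zax [-0.  0. -1.]
shift [-132.5  -42.3   31.2]
```

```bash
python3 -m handwheel '[{"tx":-33,"ty":-11,"tz":10,"roll":0},{"tx":-33,"ty":-11,"tz":10,"roll":0},{"tx":-33,"ty":-11,"tz":10,"roll":0},{"tx":-33,"ty":-11,"tz":0,"roll":0},{"tx":0,"ty":0,"tz":0,"roll":-0.1},{"tx":0,"ty":0,"tz":0,"roll":-0.1},{"tx":0,"ty":0,"tz":0,"roll":-0.1},{"tx":0,"ty":0,"tz":0,"roll":-0.1},{"tx":0,"ty":0,"tz":0,"roll":0},{"tx":0,"ty":0,"tz":0,"roll":0}]'
cat > w.py <<'E'
from h import *
E
python3 - <<'E'
from h import *
goal(.656,.2025,.2)
o=ctrl.get_obs(); im,d=optics.get_image("wrist"); cv2.imwrite("pics/w2.png",im[...,::-1]); P=cloud("wrist",d,wristT(o))
np.save("w2.npy",P)
print(rect(P,.083,.095,.656,.202,.03)); print(rect(P,.042,.048,.656,.202,.06))
im,d=optics.get_image("scene"); cv2.imwrite("pics/s1.png",im[...,::-1])
E
```

```text
t: 1.87
tool_pos: [0.6536, 0.2029, 0.201]
tool_rot: [-0.011, -3.141, 0.0]
contact_force: [0.2, -0.1, 0.8]
opening: 0.0503
grip_force: 0.0
t 1.87 tcp [653.6 202.9 201. ] F [ 0.2 -0.1  0.8] yang 89.6 zax [-0.001 -0.    -1.   ]
shift [-2.4 -0.4  1. ]
(788, array([654.8, 203.1]), array([24.5, 24. ]), 6.7)
(2680, array([655. , 203.1]), array([60. , 60.5]), 85.9)
```

View pics/w2.png

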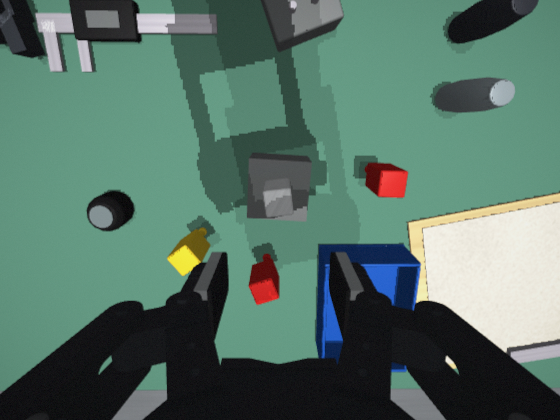

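Wrist view: stand at (280,187) with the silver head on it at (277,197). The decoys are clear of the fingers. Head yaw is about 6.7°. Next, align, descend and grip.

```bash
python3 -m handwheel '[{"tx":-1.2,"ty":0.2,"tz":0,"roll":-0.12},{"tx":0,"ty":0,"tz":25,"roll":0},{"tx":0,"ty":0,"tz":25,"roll":0},{"tx":0,"ty":0,"tz":25,"roll":0},{"tx":0,"ty":0,"tz":25,"roll":0},{"tx":0,"ty":0,"tz":25,"roll":0},{"tx":0,"ty":0,"tz":15,"roll":0},{"tx":0,"ty":0,"tz":8,"roll":0},{"tx":0,"ty":0,"tz":0,"roll":0},{"tx":0,"ty":0,"tz":0,"roll":0}]'
python3 -m handwheel '[{"tx":0,"ty":0,"tz":0,"roll":0},{"tx":0,"ty":0,"tz":0,"roll":0},{"tx":0,"ty":0,"tz":0,"roll":0},{"tx":0,"ty":0,"tz":0,"roll":0},{"tx":0,"ty":0,"tz":0,"roll":0},{"tx":0,"ty":0,"tz":0,"roll":0}]' 15 80
```

```text
t: 2.8
tool_pos: [0.6554, 0.2033, 0.0541]
tool_rot: [-0.18, 3.136, 0.0]
contact_force: [0.2, 0.3, 0.2]
opening: 0.0501
grip_force: 0.0
t: 3.3
tool_pos: [0.6566, 0.2034, 0.0558]
tool_rot: [-0.181, 3.132, 0.001]
contact_force: [0.4, 0.5, 6.4]
opening: 0.0231
grip_force: 78.7
```

```bash
python3 -m handwheel '[{"tx":0,"ty":0,"tz":-5,"roll":0},{"tx":0,"ty":0,"tz":-12,"roll":0},{"tx":0,"ty":0,"tz":-25,"roll":0},{"tx":0,"ty":0,"tz":-30,"roll":0},{"tx":0,"ty":0,"tz":-30,"roll":0},{"tx":0,"ty":0,"tz":-30,"roll":0},{"tx":0,"ty":0,"tz":0,"roll":0},{"tx":0,"ty":0,"tz":0,"roll":0}]'
python3 - <<'E'
from h import *
P=cloud("scene",np.load("scene0.npy"))
# nest shell
m=(P[...,2]>.028)&(P[...,2]<.038)&(P[...,0]>.4)&(P[...,0]<.6)&(P[...,1]<0)&(P[...,1]>-.26)
Q=P[m]; print(len(Q),Q.min(0),Q.max(0)); print(cv2.minAreaRect((Q[:,:2]*1000).astype(np.float32)))
goal(.5,-.1,.2)
E
```

```text
t: 3.97
tool_pos: [0.6564, 0.2034, 0.1891]
tool_rot: [-0.181, 3.131, 0.001]
contact_force: [-0.3, 0.7, -1.6]
opening: 0.0232
grip_force: 79.9
703 [ 0.41492668 -0.19981883  0.02800334] [ 0.55167068 -0.02019434  0.0373733 ]
((484.87725830078125, -114.18131256103516), (119.31548309326172, 172.1075897216797), 10.249743461608887)
t 3.97 tcp [656.4 203.4 189.1] F [-0.3  0.7 -1.6] yang 96.6 zax [ 0.006  0.001 -1.   ]
shift [ 190.2 -283.4  -12.1]
```

```bash
python3 -m handwheel '[{"tx":13,"ty":-27,"tz":-4,"roll":0},{"tx":13,"ty":-30,"tz":-4,"roll":0},{"tx":13,"ty":-30,"tz":-4,"roll":0},{"tx":13,"ty":-30,"tz":-4,"roll":0},{"tx":13,"ty":-30,"tz":-4,"roll":0},{"tx":13,"ty":-30,"tz":-4,"roll":0},{"tx":13,"ty":-30,"tz":-4,"roll":0},{"tx":13,"ty":-30,"tz":-4,"roll":0},{"tx":13,"ty":-30,"tz":-4,"roll":0},{"tx":13,"ty":-30,"tz":-4,"roll":0},{"tx":0,"ty":0,"tz":0,"roll":0},{"tx":0,"ty":0,"tz":0,"roll":0}]'
python3 - <<'E'
from h import *
goal(.5,-.1,.2)
o=ctrl.get_obs(); im,d=optics.get_image("wrist"); cv2.imwrite("pics/w3.png",im[...,::-1]); P=cloud("wrist",d,wristT(o))
np.save("w3.npy",P)
# top view height map 0.5mm/px : rows = x, cols = y
m=(P[...,2]>.005)&(P[...,2]<.06); Q=P[m]; g=np.zeros((440,600),np.float32)
i=((Q[:,0]-.40)/.0005).astype(int); j=((Q[:,1]+.25)/.0005).astype(int); k=(i>=0)&(i<440)&(j>=0)&(j<600)
np.maximum.at(g,(i[k],j[k]),Q[k,2]); cv2.imwrite("pics/top3.png",cv2.applyColorMap(np.uint8(np.clip(g/.045*255,0,255)),cv2.COLORMAP_JET))
E
```

```text
t: 4.97
tool_pos: [0.5587, -0.1079, 0.2237]
tool_rot: [0.176, -3.134, -0.002]
contact_force: [0.2, 0.8, -1.9]
opening: 0.0228
grip_force: 79.9
t 4.97 tcp [ 558.7 -107.9  223.7] F [ 0.2  0.8 -1.9] yang 96.4 zax [-0.003  0.001 -1.   ]
shift [57.4 14.4 23.8]
```

View pics/w3.png

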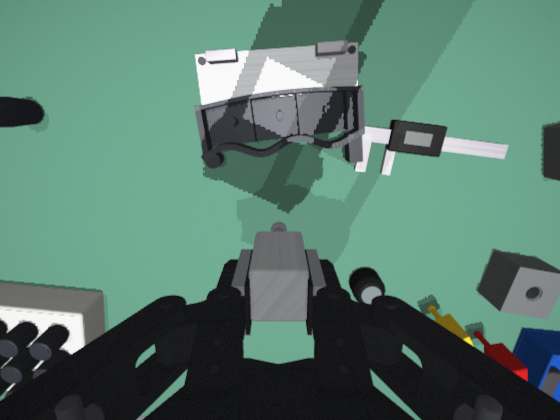

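View pics/top3.png

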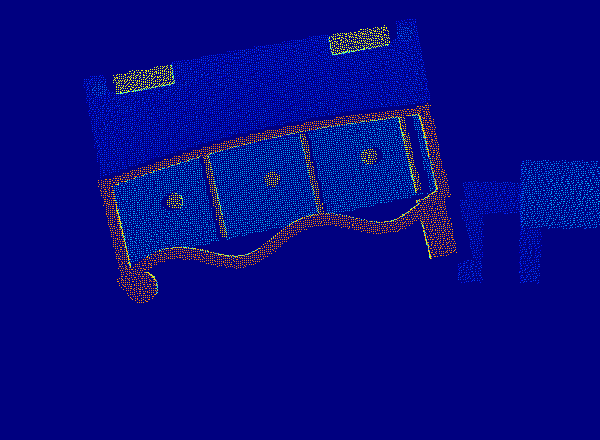

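The wrist view shows the held stylus with its ball at (279,229), the boss at (213,158) and the lug at (353,150). The height map gives the full wavy edge. Next I work out the ball-centre path and the ball's offset from the TCP.

```bash
cat > path.py <<'E'
from h import *
P=np.load("w3.npy")
def build():
    Q=P[(P[...,2]>.028)&(P[...,2]<.040)]
    s=.00025; g=np.zeros((800,1000),np.uint8)
    i=((Q[:,0]-.42)/s).astype(int); j=((Q[:,1]+.22)/s).astype(int); k=(i>=0)&(i<800)&(j>=0)&(j<1000); g[i[k],j[k]]=255
    g=cv2.morphologyEx(g,cv2.MORPH_CLOSE,cv2.getStructuringElement(2,(13,13)))
    g=cv2.morphologyEx(g,cv2.MORPH_OPEN,cv2.getStructuringElement(2,(9,9)))
    d=cv2.distanceTransform(255-g,cv2.DIST_L2,5)*s   # distance to shell top
    return g,d,s
E
python3 - <<'E'
from path import *
g,d,s=build()
T=[]
for y in np.arange(-.19,-.015,.005):
    j=int((y+.22)/s)
    e=np.nonzero(g[:,j])[0]; b=np.nonzero(d[:,j]<.005)[0]
    T.append((y*1000,(e.max()*s+.42)*1000 if len(e) else 0,(b.max()*s+.42)*1000))
print("y, outer edge x, ball centre x"); print(np.round(T,1).tolist())
W=P[215:245,262:296]; 
for v in (222,226,229,232): print(v,np.round(P[v,270:290:3]*1000,1).tolist())
print("head top",rect(P,.13,.4,.5587,-.1079,.04))
E
```

```text
y, outer edge x, ball centre x
[[-190.0, 542.8, 550.2], [-185.0, 548.5, 554.8], [-180.0, 551.0, 556.0], [-175.0, 549.2, 555.2], [-170.0, 530.5, 552.0], [-165.0, 529.0, 534.2], [-160.0, 528.5, 533.8], [-155.0, 529.2, 534.2], [-150.0, 530.2, 535.2], [-145.0, 531.8, 536.8], [-140.0, 532.5, 537.5], [-135.0, 533.2, 538.0], [-130.0, 533.5, 538.5], [-125.0, 532.0, 537.5], [-120.0, 530.0, 536.0], [-115.0, 526.7, 532.5], [-110.0, 523.0, 529.5], [-105.0, 518.2, 525.0], [-100.0, 515.5, 521.2], [-95.0, 513.2, 518.8], [-90.0, 512.5, 517.5], [-85.0, 511.7, 516.8], [-80.0, 512.8, 518.0], [-75.0, 513.5, 518.8], [-70.0, 515.0, 520.0], [-65.0, 515.7, 520.8], [-60.0, 516.2, 521.2], [-55.0, 515.5, 520.5], [-50.0, 514.2, 520.0], [-45.0, 512.2, 518.0], [-40.0, 509.7, 529.0], [-35.0, 528.2, 533.2], [-30.0, 527.7, 532.8], [-25.0, 526.2, 532.0], [-20.0, 0.0, 529.8]]
222 [[616.7, -111.0, 0.3], [616.8, -107.3, -1.1], [615.9, -103.7, 0.2], [551.8, -107.9, 181.0], [615.1, -96.3, 0.3], [614.6, -92.6, 0.5], [614.2, -89.0, 0.5]]
226 [[621.9, -110.5, 0.5], [553.8, -111.4, 183.8], [553.4, -109.6, 184.4], [552.8, -107.8, 185.3], [552.7, -106.0, 185.1], [554.0, -103.9, 181.0], [620.1, -88.2, -1.4]]
229 [[625.7, -110.1, 0.8], [555.8, -111.2, 183.7], [553.9, -109.5, 188.2], [553.3, -107.8, 189.3], [553.9, -105.9, 187.2], [554.8, -103.9, 184.2], [623.8, -87.7, -0.8]]
232 [[545.6, -113.4, 215.3], [545.3, -111.9, 215.6], [545.2, -110.4, 215.5], [545.2, -108.8, 214.9], [544.5, -107.4, 216.5], [544.9, -105.7, 214.9], [544.7, -104.2, 215.1]]
head top (32922, array([ 555.7, -108.3]), array([34.3, 79.7]), 6.3)
```

```bash
python3 -m handwheel '[{"tx":5,"ty":-18,"tz":0,"roll":0},{"tx":6,"ty":-18,"tz":10,"roll":0},{"tx":6,"ty":-18.5,"tz":20,"roll":0},{"tx":0.5,"ty":0,"tz":30,"roll":0},{"tx":0,"ty":0,"tz":30,"roll":0},{"tx":0,"ty":0,"tz":30,"roll":0},{"tx":0,"ty":0,"tz":25,"roll":0},{"tx":0,"ty":0,"tz":15,"roll":0},{"tx":0,"ty":0,"tz":0,"roll":0},{"tx":0,"ty":0,"tz":0,"roll":0},{"tx":0,"ty":0,"tz":0,"roll":0},{"tx":0,"ty":0,"tz":0,"roll":0}]'
cat > st.py <<'E'
from path import *
from scipy.spatial.transform import Rotation as R
import sys
# print state, ball estimate, gap by map, wall normal; then TCP rows along path
o=ctrl.get_obs(); M=R.from_rotvec(o["tool_rot"]).as_matrix(); b=o["tool_pos"]+M@np.array([.0022,0,.0415]); g,d,s=build(); d=cv2.GaussianBlur(d,(0,0),3)
f=lambda x,y: d[int((x-.42)/s),int((y+.22)/s)]*1000
gx,gy=(f(b[0]+.001,b[1])-f(b[0]-.001,b[1])),(f(b[0],b[1]+.001)-f(b[0],b[1]-.001)); n=np.array([gx,gy]); n/=np.linalg.norm(n)
F=o["contact_force"]; print("t",round(o["t"],2),"ball",np.round(b*1000,1),"gap",round(f(b[0],b[1])-5,2),"n",np.round(n,2),"Fn",round(F[:2]@n,1),"F",np.round(F,1),"yang",round(np.degrees(np.arctan2(M[1,1],M[0,1])),1))
E
python3 st.py
```

```text
t: 6.02
tool_pos: [0.5502, -0.163, 0.0672]
tool_rot: [-0.182, 3.134, -0.002]
contact_force: [-0.5, -0.1, 0.3]
opening: 0.0226
grip_force: 79.9
t 6.02 ball [ 548.2 -163.3   25.7] gap 3.79 n [0.2  0.98] Fn -0.2 F [-0.5 -0.1  0.3] yang 96.6
```

```bash
python3 -m handwheel '[{"tx":3,"ty":0.3,"tz":1.5,"roll":0},{"tx":4,"ty":0.5,"tz":2,"roll":0},{"tx":3,"ty":0.3,"tz":0,"roll":0},{"tx":2,"ty":0.2,"tz":0,"roll":0},{"tx":0,"ty":0,"tz":0,"roll":0},{"tx":0,"ty":0,"tz":0,"roll":0},{"tx":0,"ty":0,"tz":0,"roll":0},{"tx":0,"ty":0,"tz":0,"roll":0}]'|head -0
python3 st.py
```

```text
t 6.68 ball [ 534.6 -163.4   20.4] gap 0.45 n [0.98 0.18] Fn -0.1 F [-0.2  0.5 -0.4] yang 96.6Exception ignored on flushing sys.stdout:
BrokenPipeError: [Errno 32] Broken pipe
```

```bash
python3 -m handwheel '[{"tx":0.4,"ty":0,"tz":-1,"roll":0},{"tx":0.3,"ty":0,"tz":0,"roll":0},{"tx":0.3,"ty":0,"tz":0,"roll":0},{"tx":0,"ty":0,"tz":0,"roll":0},{"tx":0,"ty":0,"tz":0,"roll":0}]' >o; python3 st.py
python3 -m handwheel '[{"tx":0.3,"ty":0,"tz":0,"roll":0},{"tx":0,"ty":0,"tz":0,"roll":0},{"tx":0,"ty":0,"tz":0,"roll":0}]' >o; python3 st.py
```

```text
t 7.1 ball [ 533.9 -163.5   21.5] gap -0.29 n [0.99 0.16] Fn 1.4 F [1.3 0.7 0.3] yang 96.6
t 7.35 ball [ 533.8 -163.5   21.5] gap -0.33 n [0.98 0.18] Fn 2.5 F [ 2.3  1.5 -1. ] yang 96.6
```

```bash
python3 -m handwheel '[{"tx":0.5,"ty":0,"tz":0,"roll":0},{"tx":0,"ty":-0.7,"tz":0,"roll":0},{"tx":0,"ty":-0.7,"tz":0,"roll":0},{"tx":0,"ty":-0.7,"tz":0,"roll":0},{"tx":0,"ty":0,"tz":0,"roll":0},{"tx":0,"ty":0,"tz":0,"roll":0}]' >o; python3 st.py
python3 -m handwheel '[{"tx":0,"ty":-0.7,"tz":0,"roll":0},{"tx":0,"ty":-0.5,"tz":0,"roll":0},{"tx":0,"ty":0,"tz":0,"roll":0},{"tx":0,"ty":0,"tz":0,"roll":0}]' >o; python3 st.py
```

```text
t 7.85 ball [ 533.8 -164.9   21.5] gap -0.62 n [0.95 0.32] Fn 4.7 F [ 4.2  2.5 -1.2] yang 96.6
t 8.18 ball [ 533.9 -165.7   21.5] gap -0.89 n [0.93 0.36] Fn 5.7 F [ 4.5  4.3 -1.6] yang 96.6
```

```bash
cat > nx.py <<'E'
exec(open("st.py").read())
# rows along commanded locus: wall offset r mm; args: step mm, count, r
step,cnt,r=float(sys.argv[1]),int(sys.argv[2]),float(sys.argv[3])
X=lambda y:(np.nonzero(d[:,int(round((y+.22)/s))]*1000<r)[0].max()+.5)*s+.42
c=b[:2]-F[:2]/4000.; dy=.0002; ys=np.arange(c[1],-.035,dy); ps=np.array([(X(y),y) for y in ys])
k=max(3,int(.002/dy)); from scipy.ndimage import gaussian_filter1d as gf
ps[:,0]=gf(ps[:,0],4,mode="nearest")
L=np.r_[0,np.cumsum(np.linalg.norm(np.diff(ps,axis=0),axis=1))]; prev=c; out=[]
print("cmd",np.round(c*1000,1),"locus",np.round(ps[0]*1000,1))
for i in range(1,cnt+1):
    j=min(np.searchsorted(L,i*step/1000),len(ps)-1); v=np.r_[ps[j]-prev,0]; prev=ps[j]; w=M.T@v*1000; out.append((round(w[0],1),round(w[1],1)))
print(out, "end",np.round(prev*1000,1))
E
python3 nx.py 1.5 8 3.5
```

```text
t 8.18 ball [ 533.9 -165.7   21.5] gap -0.89 n [0.93 0.36] Fn 5.7 F [ 4.5  4.3 -1.6] yang 96.6
cmd [ 532.8 -166.8] locus [ 533.3 -166.8]
[(np.float64(-0.3), np.float64(1.6)), (np.float64(0.1), np.float64(1.4)), (np.float64(0.0), np.float64(1.6)), (np.float64(-0.2), np.float64(1.4)), (np.float64(-0.3), np.float64(1.4)), (np.float64(-0.4), np.float64(1.6)), (np.float64(-0.2), np.float64(1.4)), (np.float64(-0.2), np.float64(1.6))] end [ 532.9 -154.8]
```

```bash
python3 -m handwheel '[{"tx":-0.1,"ty":1.5,"tz":0,"roll":0},{"tx":0,"ty":1.5,"tz":0,"roll":0},{"tx":0,"ty":1.5,"tz":0,"roll":0},{"tx":-0.2,"ty":1.5,"tz":0,"roll":0},{"tx":-0.3,"ty":1.5,"tz":0,"roll":0},{"tx":-0.3,"ty":1.5,"tz":0,"roll":0},{"tx":-0.2,"ty":1.5,"tz":0,"roll":0},{"tx":-0.2,"ty":1.5,"tz":0,"roll":0},{"tx":0,"ty":0,"tz":0,"roll":0},{"tx":0,"ty":0,"tz":0,"roll":0}]' >o; python3 nx.py 1.5 10 3.5
```

```text
t 9.02 ball [ 533.9 -155.2   21.9] gap -0.65 n [ 1. -0.] Fn 4.5 F [ 4.5 -3.7  0.2] yang 96.6
cmd [ 532.7 -154.3] locus [ 532.9 -154.3]
[(np.float64(-0.6), np.float64(1.5)), (np.float64(-0.6), np.float64(1.3)), (np.float64(-0.5), np.float64(1.3)), (np.float64(-0.6), np.float64(1.5)), (np.float64(-0.7), np.float64(1.3)), (np.float64(-0.6), np.float64(1.3)), (np.float64(-0.5), np.float64(1.4)), (np.float64(-0.5), np.float64(1.4)), (np.float64(-0.4), np.float64(1.6)), (np.float64(-0.3), np.float64(1.4))] end [ 536.2 -139.7]
```

```bash
python3 -m handwheel '[{"tx":-0.4,"ty":1.5,"tz":0,"roll":0},{"tx":-0.6,"ty":1.3,"tz":0,"roll":0},{"tx":-0.5,"ty":1.3,"tz":0,"roll":0},{"tx":-0.6,"ty":1.5,"tz":0,"roll":0},{"tx":-0.7,"ty":1.3,"tz":0,"roll":0},{"tx":-0.6,"ty":1.3,"tz":0,"roll":0},{"tx":-0.5,"ty":1.4,"tz":0,"roll":0},{"tx":-0.5,"ty":1.4,"tz":0,"roll":0},{"tx":-0.4,"ty":1.6,"tz":0,"roll":0},{"tx":0,"ty":0,"tz":0,"roll":0}]' >o; python3 nx.py 1.5 10 3.5
```

```text
t 9.85 ball [ 536.8 -141.9   21.7] gap -0.83 n [ 0.99 -0.16] Fn 4.4 F [ 4.1 -2.4 -0.8] yang 96.6
cmd [ 535.8 -141.3] locus [ 536.1 -141.3]
[(np.float64(-0.6), np.float64(1.5)), (np.float64(-0.4), np.float64(1.4)), (np.float64(-0.4), np.float64(1.6)), (np.float64(-0.3), np.float64(1.4)), (np.float64(-0.5), np.float64(1.6)), (np.float64(-0.4), np.float64(1.4)), (np.float64(-0.2), np.float64(1.6)), (np.float64(0.0), np.float64(1.4)), (np.float64(0.1), np.float64(1.4)), (np.float64(0.3), np.float64(1.6))] end [ 536.4 -126.3]
```

```bash
python3 -m handwheel '[{"tx":-0.4,"ty":1.5,"tz":0,"roll":0},{"tx":-0.4,"ty":1.4,"tz":0,"roll":0},{"tx":-0.4,"ty":1.6,"tz":0,"roll":0},{"tx":-0.3,"ty":1.4,"tz":0,"roll":0},{"tx":-0.4,"ty":1.6,"tz":0,"roll":0},{"tx":-0.3,"ty":1.4,"tz":0,"roll":0},{"tx":-0.1,"ty":1.6,"tz":0,"roll":0},{"tx":0,"ty":1.4,"tz":0,"roll":0},{"tx":0,"ty":0,"tz":0,"roll":0}]' >o; python3 nx.py 1.5 10 3.5
```

```text
t 10.6 ball [ 537.5 -129.2   21.5] gap -1.13 n [0.99 0.15] Fn 4.4 F [ 4.6 -1.   0.2] yang 96.6
cmd [ 536.4 -128.9] locus [ 537.  -128.9]
[(np.float64(-0.5), np.float64(1.6)), (np.float64(0.3), np.float64(1.4)), (np.float64(0.4), np.float64(1.5)), (np.float64(0.2), np.float64(1.4)), (np.float64(0.2), np.float64(1.6)), (np.float64(0.4), np.float64(1.3)), (np.float64(0.7), np.float64(1.5)), (np.float64(0.7), np.float64(1.3)), (np.float64(0.7), np.float64(1.3)), (np.float64(0.7), np.float64(1.5))] end [ 531.  -115.1]
```

```bash
python3 -m handwheel '[{"tx":0.1,"ty":1.5,"tz":0,"roll":0},{"tx":0.3,"ty":1.4,"tz":0,"roll":0},{"tx":0.4,"ty":1.5,"tz":0,"roll":0},{"tx":0.3,"ty":1.4,"tz":0,"roll":0},{"tx":0.3,"ty":1.5,"tz":0,"roll":0},{"tx":0.4,"ty":1.3,"tz":0,"roll":0},{"tx":0,"ty":0,"tz":0,"roll":0}]' >o; python3 nx.py 1.5 10 3.1
```

```text
t 11.18 ball [ 534.9 -120.4   21.5] gap -1.29 n [0.88 0.47] Fn 4.7 F [5.  0.6 0.1] yang 96.6
cmd [ 533.7 -120.6] locus [ 533.9 -120.6]
[(np.float64(0.3), np.float64(1.4)), (np.float64(0.7), np.float64(1.3)), (np.float64(0.8), np.float64(1.5)), (np.float64(0.6), np.float64(1.3)), (np.float64(0.6), np.float64(1.3)), (np.float64(0.7), np.float64(1.5)), (np.float64(0.6), np.float64(1.3)), (np.float64(0.7), np.float64(1.3)), (np.float64(0.9), np.float64(1.3)), (np.float64(0.8), np.float64(1.3))] end [ 525.4 -108. ]
```

```bash
python3 -m handwheel '[{"tx":0.5,"ty":1.4,"tz":0,"roll":0},{"tx":0.7,"ty":1.3,"tz":0,"roll":0},{"tx":0.7,"ty":1.5,"tz":0,"roll":0},{"tx":0.6,"ty":1.3,"tz":0,"roll":0},{"tx":0.6,"ty":1.3,"tz":0,"roll":0},{"tx":0.7,"ty":1.5,"tz":0,"roll":0},{"tx":0.6,"ty":1.3,"tz":0,"roll":0},{"tx":0,"ty":0,"tz":0,"roll":0}]' >o; python3 nx.py 1.5 10 3.1
```

```text
t 11.85 ball [ 528.9 -111.    21.3] gap -1.34 n [0.85 0.53] Fn 5.5 F [4.7 2.9 0.6] yang 96.6
cmd [ 527.8 -111.8] locus [ 528.2 -111.8]
[(np.float64(0.2), np.float64(1.4)), (np.float64(0.9), np.float64(1.3)), (np.float64(0.8), np.float64(1.3)), (np.float64(0.8), np.float64(1.1)), (np.float64(1.0), np.float64(1.3)), (np.float64(0.7), np.float64(1.1)), (np.float64(0.9), np.float64(1.3)), (np.float64(0.7), np.float64(1.3)), (np.float64(0.6), np.float64(1.3)), (np.float64(0.7), np.float64(1.5))] end [519.  -99.8]
```

```bash
python3 -m handwheel '[{"tx":0.4,"ty":1.4,"tz":0,"roll":0},{"tx":0.8,"ty":1.3,"tz":0,"roll":0},{"tx":0.8,"ty":1.3,"tz":0,"roll":0},{"tx":0.8,"ty":1.1,"tz":0,"roll":0},{"tx":0.9,"ty":1.3,"tz":0,"roll":0},{"tx":0.7,"ty":1.1,"tz":0,"roll":0},{"tx":0.9,"ty":1.3,"tz":0,"roll":0},{"tx":0,"ty":0,"tz":0,"roll":0}]' >o; python3 nx.py 1.5 10 3.1
```

```text
t 12.52 ball [ 522.8 -103.5   21.3] gap -0.9 n [0.73 0.69] Fn 4.9 F [4.2 2.8 0.1] yang 96.6
cmd [ 521.7 -104.2] locus [ 521.8 -104.2]
[(np.float64(0.7), np.float64(1.5)), (np.float64(0.6), np.float64(1.3)), (np.float64(0.6), np.float64(1.3)), (np.float64(0.7), np.float64(1.5)), (np.float64(0.5), np.float64(1.3)), (np.float64(0.5), np.float64(1.5)), (np.float64(0.4), np.float64(1.5)), (np.float64(0.3), np.float64(1.4)), (np.float64(0.0), np.float64(1.6)), (np.float64(-0.0), np.float64(1.4))] end [515.7 -90.6]
```

```bash
python3 -m handwheel '[{"tx":0.7,"ty":1.5,"tz":0,"roll":0},{"tx":0.6,"ty":1.3,"tz":0,"roll":0},{"tx":0.6,"ty":1.3,"tz":0,"roll":0},{"tx":0.6,"ty":1.5,"tz":0,"roll":0},{"tx":0.5,"ty":1.3,"tz":0,"roll":0},{"tx":0.4,"ty":1.5,"tz":0,"roll":0},{"tx":0.3,"ty":1.5,"tz":0,"roll":0},{"tx":0,"ty":0,"tz":0,"roll":0}]' >o; python3 nx.py 1.5 10 3.4
```

```text
t 13.18 ball [517.5 -94.3  21.2] gap -0.87 n [0.91 0.41] Fn 3.7 F [3.6 1.  0.2] yang 96.6
cmd [516.6 -94.5] locus [516.6 -94.5]
[(np.float64(0.2), np.float64(1.6)), (np.float64(-0.0), np.float64(1.4)), (np.float64(-0.0), np.float64(1.6)), (np.float64(-0.0), np.float64(1.4)), (np.float64(0.0), np.float64(1.6)), (np.float64(0.0), np.float64(1.4)), (np.float64(-0.3), np.float64(1.6)), (np.float64(-0.4), np.float64(1.4)), (np.float64(-0.5), np.float64(1.4)), (np.float64(-0.5), np.float64(1.5))] end [516.5 -79.5]
```

```bash
python3 -m handwheel '[{"tx":0.4,"ty":1.6,"tz":0,"roll":0},{"tx":0.1,"ty":1.4,"tz":0,"roll":0},{"tx":0,"ty":1.6,"tz":0,"roll":0},{"tx":0,"ty":1.4,"tz":0,"roll":0},{"tx":0,"ty":1.6,"tz":0,"roll":0},{"tx":0,"ty":1.4,"tz":0,"roll":0},{"tx":-0.2,"ty":1.6,"tz":0,"roll":0},{"tx":0,"ty":0,"tz":0,"roll":0}]' >o; python3 nx.py 1.5 10 3.4
```

```text
t 13.85 ball [516.6 -84.   21.4] gap -0.61 n [ 0.99 -0.13] Fn 5.2 F [ 5.  -1.8 -1. ] yang 96.6
cmd [515.4 -83.6] locus [515.7 -83.6]
[(np.float64(-0.7), np.float64(1.5)), (np.float64(-0.5), np.float64(1.4)), (np.float64(-0.5), np.float64(1.6)), (np.float64(-0.4), np.float64(1.4)), (np.float64(-0.4), np.float64(1.4)), (np.float64(-0.5), np.float64(1.5)), (np.float64(-0.6), np.float64(1.3)), (np.float64(-0.5), np.float64(1.4)), (np.float64(-0.5), np.float64(1.6)), (np.float64(-0.4), np.float64(1.4))] end [518.6 -68.8]
```

```bash
python3 -m handwheel '[{"tx":-0.6,"ty":1.5,"tz":0,"roll":0},{"tx":-0.5,"ty":1.4,"tz":0,"roll":0},{"tx":-0.5,"ty":1.6,"tz":0,"roll":0},{"tx":-0.4,"ty":1.4,"tz":0,"roll":0},{"tx":-0.4,"ty":1.4,"tz":0,"roll":0},{"tx":-0.5,"ty":1.5,"tz":0,"roll":0},{"tx":-0.6,"ty":1.3,"tz":0,"roll":0},{"tx":0,"ty":0,"tz":0,"roll":0}]' >o; python3 nx.py 1.5 10 3.4
```

```text
t 14.52 ball [518.9 -73.3  21.3] gap -0.61 n [ 0.97 -0.25] Fn 3.4 F [ 3.3 -0.9 -0.2] yang 96.6
cmd [518.  -73.1] locus [517.9 -73.1]
[(np.float64(-0.3), np.float64(1.6)), (np.float64(-0.4), np.float64(1.4)), (np.float64(-0.4), np.float64(1.6)), (np.float64(-0.4), np.float64(1.4)), (np.float64(-0.5), np.float64(1.4)), (np.float64(-0.5), np.float64(1.6)), (np.float64(-0.5), np.float64(1.4)), (np.float64(-0.2), np.float64(1.4)), (np.float64(-0.0), np.float64(1.6)), (np.float64(0.1), np.float64(1.4))] end [519.6 -58.3]
```

```bash
python3 -m handwheel '[{"tx":-0.2,"ty":1.6,"tz":0,"roll":0},{"tx":-0.3,"ty":1.4,"tz":0,"roll":0},{"tx":-0.3,"ty":1.6,"tz":0,"roll":0},{"tx":-0.3,"ty":1.4,"tz":0,"roll":0},{"tx":-0.4,"ty":1.4,"tz":0,"roll":0},{"tx":-0.4,"ty":1.6,"tz":0,"roll":0},{"tx":-0.4,"ty":1.4,"tz":0,"roll":0},{"tx":0,"ty":0,"tz":0,"roll":0}]' >o; python3 nx.py 1.5 10 3.2
```

```text
t 15.18 ball [520.6 -63.1  21.7] gap -0.92 n [ 0.98 -0.21] Fn 6.7 F [ 6.3 -2.6 -1.1] yang 96.6
cmd [519.  -62.5] locus [519.9 -62.5]
[(np.float64(-0.9), np.float64(1.5)), (np.float64(0.0), np.float64(1.4)), (np.float64(0.1), np.float64(1.6)), (np.float64(0.1), np.float64(1.4)), (np.float64(-0.0), np.float64(1.6)), (np.float64(-0.1), np.float64(1.4)), (np.float64(-0.1), np.float64(1.6)), (np.float64(0.2), np.float64(1.4)), (np.float64(0.5), np.float64(1.5)), (np.float64(0.5), np.float64(1.3))] end [517.2 -47.9]
```

```bash
python3 -m handwheel '[{"tx":-0.5,"ty":1.5,"tz":0,"roll":0},{"tx":0,"ty":1.4,"tz":0,"roll":0},{"tx":0.1,"ty":1.6,"tz":0,"roll":0},{"tx":0.1,"ty":1.4,"tz":0,"roll":0},{"tx":0,"ty":1.5,"tz":0,"roll":0},{"tx":0,"ty":1.4,"tz":0,"roll":0},{"tx":0,"ty":0,"tz":0,"roll":0}]' >o; python3 nx.py 1.0 10 3.2
```

```text
t 15.77 ball [520.1 -53.9  21.8] gap -0.69 n [1.   0.01] Fn 6.3 F [ 6.3 -0.5  0.9] yang 96.6
cmd [518.5 -53.7] locus [518.9 -53.7]
[(np.float64(-0.5), np.float64(1.0)), (np.float64(0.0), np.float64(1.0)), (np.float64(0.1), np.float64(1.0)), (np.float64(0.3), np.float64(1.0)), (np.float64(0.3), np.float64(0.8)), (np.float64(0.4), np.float64(1.1)), (np.float64(0.3), np.float64(0.8)), (np.float64(0.3), np.float64(1.0)), (np.float64(0.3), np.float64(1.0)), (np.float64(0.3), np.float64(0.8))] end [515.6 -44.3]
```

```bash
python3 -m handwheel '[{"tx":-0.2,"ty":1,"tz":0,"roll":0},{"tx":0,"ty":1,"tz":0,"roll":0},{"tx":0.1,"ty":1,"tz":0,"roll":0},{"tx":0.2,"ty":1,"tz":0,"roll":0},{"tx":0.3,"ty":0.8,"tz":0,"roll":0},{"tx":0.3,"ty":1,"tz":0,"roll":0},{"tx":0,"ty":0,"tz":0,"roll":0}]' >o; python3 nx.py 0.7 8 3.2
```

```text
t 16.35 ball [518.2 -47.8  21.5] gap -1.05 n [0.88 0.47] Fn 5.1 F [ 5.3  0.9 -0. ] yang 96.6
cmd [516.9 -48.1] locus [517.  -48.1]
[(np.float64(-0.1), np.float64(0.8)), (np.float64(0.1), np.float64(0.6)), (np.float64(0.2), np.float64(0.6)), (np.float64(0.2), np.float64(0.8)), (np.float64(0.2), np.float64(0.6)), (np.float64(0.2), np.float64(0.6)), (np.float64(0.2), np.float64(0.6)), (np.float64(0.0), np.float64(0.8))] end [515.1 -42.7]
```

```bash
python3 -m handwheel '[{"tx":0,"ty":0.7,"tz":0,"roll":0},{"tx":0.1,"ty":0.7,"tz":0,"roll":0},{"tx":0.2,"ty":0.6,"tz":0,"roll":0},{"tx":0.2,"ty":0.7,"tz":0,"roll":0},{"tx":0,"ty":0,"tz":0,"roll":0}]' >o; python3 nx.py 0.7 6 3.2
python3 -m handwheel '[{"tx":0.2,"ty":0.6,"tz":0,"roll":0},{"tx":0.2,"ty":0.5,"tz":0,"roll":0},{"tx":0,"ty":0,"tz":0,"roll":0}]' >o; python3 nx.py 0.7 6 3.2
```

```text
t 16.77 ball [517.  -45.6  21.3] gap -1.15 n [0.92 0.4 ] Fn 3.8 F [3.8 0.8 0.8] yang 96.6
cmd [516.1 -45.8] locus [516.2 -45.8]
[(np.float64(0.0), np.float64(0.8)), (np.float64(0.2), np.float64(0.6)), (np.float64(0.2), np.float64(0.6)), (np.float64(0.2), np.float64(0.6)), (np.float64(-0.1), np.float64(0.8)), (np.float64(-0.6), np.float64(0.5))] end [515.8 -41.8]
t 17.02 ball [516.6 -44.8  21.4] gap -1.27 n [0.9  0.44] Fn 4.5 F [ 5.2 -0.3 -0.7] yang 96.6
cmd [515.3 -44.7] locus [515.7 -44.7]
[(np.float64(-0.2), np.float64(0.8)), (np.float64(0.2), np.float64(0.6)), (np.float64(-0.0), np.float64(0.8)), (np.float64(-0.5), np.float64(0.5)), (np.float64(-0.7), np.float64(0.3)), (np.float64(-0.5), np.float64(0.1))] end [516.8 -41.3]
```

```bash
for i in 1; do python3 -m handwheel '[{"tx":0,"ty":0.6,"tz":0,"roll":0},{"tx":0,"ty":0.5,"tz":0,"roll":0},{"tx":0,"ty":0,"tz":0,"roll":0},{"tx":0,"ty":0,"tz":0,"roll":0}]' >o; python3 st.py; done
```

```text
t 17.35 ball [516.  -43.5  21.2] gap -1.41 n [0.94 0.35] Fn 3.5 F [3.4 0.8 1.1] yang 96.6
```

```bash
python3 -m handwheel '[{"tx":0.3,"ty":0.7,"tz":0,"roll":0},{"tx":0.2,"ty":0.6,"tz":0,"roll":0},{"tx":0,"ty":0,"tz":0,"roll":0},{"tx":0,"ty":0,"tz":0,"roll":0}]' >o; python3 st.py
```

```text
t 17.68 ball [515.7 -43.   21.2] gap -1.44 n [0.96 0.27] Fn 3.1 F [ 3.6 -1.3 -1.3] yang 96.6
```

```bash
python3 -m handwheel '[{"tx":0.1,"ty":0.5,"tz":0,"roll":0},{"tx":0,"ty":0.3,"tz":0,"roll":0},{"tx":0,"ty":0,"tz":0,"roll":0},{"tx":0,"ty":0,"tz":0,"roll":0},{"tx":0,"ty":0,"tz":0,"roll":0}]' >o; python3 st.py
```

```text
t 18.1 ball [515.6 -42.9  21.3] gap -1.38 n [0.99 0.16] Fn 5.0 F [ 5.6 -3.7 -1.7] yang 96.6
```

The ball has stopped in the corner against the lug, with wall and lug forces both showing and about 9 N in total. Now back off and lift.

```bash
python3 -m handwheel '[{"tx":-2,"ty":-1.5,"tz":0,"roll":0},{"tx":-6,"ty":-3,"tz":0,"roll":0},{"tx":-8,"ty":-2,"tz":0,"roll":0},{"tx":-8,"ty":0,"tz":-5,"roll":0},{"tx":-4,"ty":0,"tz":-25,"roll":0},{"tx":0,"ty":0,"tz":-30,"roll":0},{"tx":0,"ty":0,"tz":-30,"roll":0},{"tx":0,"ty":0,"tz":-30,"roll":0},{"tx":0,"ty":0,"tz":0,"roll":0},{"tx":0,"ty":0,"tz":0,"roll":0}]' >o
python3 - <<'E'
from h import *
goal(.6566,.2034,.170)
E
```

```text
t 18.93 tcp [548.  -45.1 185.7] F [-0.8  0.4 -1.8] yang 96.6 zax [ 0.004 -0.001 -1.   ]
shift [-136.4  234.3   16. ]
```

```bash
python3 -m handwheel '[{"tx":-14,"ty":23,"tz":-2,"roll":0},{"tx":-15,"ty":26,"tz":-2,"roll":0},{"tx":-15,"ty":26,"tz":0,"roll":0},{"tx":-15,"ty":26,"tz":0,"roll":0},{"tx":-15,"ty":26,"tz":0,"roll":0},{"tx":-15,"ty":26,"tz":0,"roll":0},{"tx":-15,"ty":26,"tz":0,"roll":0},{"tx":-15,"ty":26,"tz":0,"roll":0},{"tx":-15,"ty":26,"tz":0,"roll":0},{"tx":-2,"ty":3,"tz":0,"roll":0},{"tx":0,"ty":0,"tz":0,"roll":0},{"tx":0,"ty":0,"tz":0,"roll":0}]' >o
python3 - <<'E'
from h import *
goal(.6566,.2034,.17)
o=ctrl.get_obs(); im,d=optics.get_image("wrist"); cv2.imwrite("pics/w4.png",im[...,::-1]); T=wristT(o); P=cloud("wrist",d,T); np.save("w4.npy",P)
print(rect(P,.042,.048,.656,.203,.05))
Z=P[...,2]; m=(Z>.0425)&(Z<.0475)
# hole: non-top pixels enclosed in stand top
x=(np.abs(P[...,0]-.655)<.012)&(np.abs(P[...,1]-.203)<.012)&(Z<.04)&(Z>0); print("deep px",x.sum(),np.round(P[x].mean(0)*1000,1) if x.any() else 0)
b=(np.hypot(P[...,0]-o["tool_pos"][0],P[...,1]-o["tool_pos"][1])<.02)&(np.abs(Z-(o["tool_pos"][2]-.040))<.012); v,u=np.nonzero(b); print("ball px",len(u),u.min(),u.max(),v.min(),v.max())
for r in range(v.min(),v.max()+1,3):
    k=v==r
    if k.any(): q=P[v[k],u[k]]*1000; print(r,np.round(q.mean(0),1),len(q))
E
```

```text
t 19.93 tcp [653.5 202.8 184.7] F [-0.7 -0.2 -2.6] yang 96.6 zax [-0.004 -0.001 -1.   ]
shift [-3.2  0.2 14.7]
(3798, array([655. , 203.3]), array([60.2, 60.5]), 85.9)
deep px 209 [660.6 203.9  18.2]
ball px 123 271 286 222 231
222 [646.8 202.3 141.3] 2
225 [647.6 202.4 144.6] 12
228 [648.9 202.6 146.4] 16
231 [649.5 202.7 149.8] 16
```

View pics/w4.png

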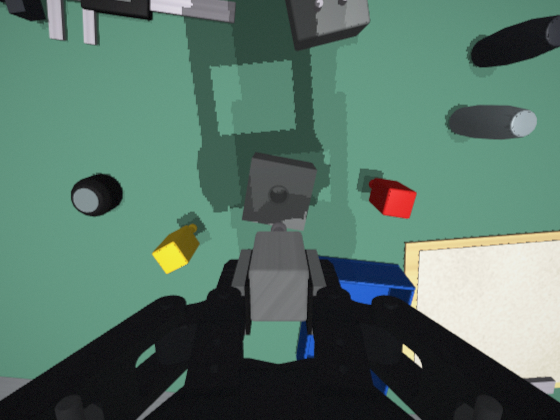

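The wrist view shows the hole at (279,191) in the stand, and the ball at (278,227) is unshifted in the grip. Align over the hole and descend to just above it.

```bash
python3 -m handwheel '[{"tx":-3.5,"ty":0.4,"tz":0,"roll":0},{"tx":0,"ty":0,"tz":20,"roll":0},{"tx":0,"ty":0,"tz":25,"roll":0},{"tx":0,"ty":0,"tz":25,"roll":0},{"tx":0,"ty":0,"tz":12,"roll":0},{"tx":0,"ty":0,"tz":0,"roll":0},{"tx":0,"ty":0,"tz":0,"roll":0},{"tx":0,"ty":0,"tz":0,"roll":0},{"tx":0,"ty":0,"tz":0,"roll":0}]' >o
python3 - <<'E'
from h import *
goal(.6571,.2036,.0558)
E
```

```text
t 20.73 tcp [659.4 204.  107.5] F [ 0.6 -0.  -0.5] yang 96.6 zax [ 0.004  0.001 -1.   ]
shift [ 2.5 -0.2 51.7]
```

```bash
python3 -m handwheel '[{"tx":2.3,"ty":-0.2,"tz":4,"roll":0},{"tx":0,"ty":0,"tz":0,"roll":0},{"tx":0,"ty":0,"tz":0,"roll":0},{"tx":0,"ty":0,"tz":0,"roll":0},{"tx":0,"ty":0,"tz":0,"roll":0},{"tx":0,"ty":0,"tz":0,"roll":0}]' >o
python3 - <<'E'
from h import *
goal(.6571,.2036,.0558)
E
```

```text
t 21.23 tcp [655.7 203.5 100.9] F [ 0.1  0.5 -1.1] yang 96.6 zax [ 0.  0. -1.]
shift [-1.4 -0.1 45.1]
```

```bash
python3 -m handwheel '[{"tx":-1.2,"ty":0,"tz":2,"roll":0},{"tx":0,"ty":0,"tz":4,"roll":0},{"tx":0,"ty":0,"tz":5,"roll":0},{"tx":0,"ty":0,"tz":5,"roll":0},{"tx":0,"ty":0,"tz":4,"roll":0},{"tx":0,"ty":0,"tz":0,"roll":0},{"tx":0,"ty":0,"tz":0,"roll":0},{"tx":0,"ty":0,"tz":0,"roll":0}]' >o
python3 - <<'E'
from h import *
goal(.6571,.2036,.0558)
E
```

```text
t 21.9 tcp [656.9 203.6  80.8] F [-0.8 -0.  -0.7] yang 96.6 zax [ 0. -0. -1.]
shift [-0.2 -0.  25. ]
```

Entered the hole freely. Lower until the head rests.

```bash
python3 -m handwheel '[{"tx":0,"ty":0,"tz":5,"roll":0},{"tx":0,"ty":0,"tz":6,"roll":0},{"tx":0,"ty":0,"tz":6,"roll":0},{"tx":0,"ty":0,"tz":4,"roll":0},{"tx":0,"ty":0,"tz":2,"roll":0},{"tx":0,"ty":0,"tz":0,"roll":0},{"tx":0,"ty":0,"tz":0,"roll":0},{"tx":0,"ty":0,"tz":0,"roll":0}]'
python3 -m handwheel '[{"tx":0,"ty":0,"tz":1,"roll":0},{"tx":0,"ty":0,"tz":1,"roll":0},{"tx":0,"ty":0,"tz":0,"roll":0},{"tx":0,"ty":0,"tz":0,"roll":0},{"tx":0,"ty":0,"tz":0,"roll":0}]'
```

```text
t: 22.57
tool_pos: [0.657, 0.2037, 0.0581]
tool_rot: [-0.181, 3.136, 0.0]
contact_force: [-0.4, -0.0, -0.8]
opening: 0.0232
grip_force: 79.9
t: 22.98
tool_pos: [0.6569, 0.2036, 0.0559]
tool_rot: [-0.181, 3.136, 0.0]
contact_force: [-0.2, -0.5, -0.4]
opening: 0.0231
grip_force: 80.1
```

```bash
python3 -m handwheel '[{"tx":0,"ty":0,"tz":0.5,"roll":0},{"tx":0,"ty":0,"tz":0.4,"roll":0},{"tx":0,"ty":0,"tz":0,"roll":0},{"tx":0,"ty":0,"tz":0,"roll":0},{"tx":0,"ty":0,"tz":0,"roll":0}]'
```

```text
t: 23.4
tool_pos: [0.6569, 0.2037, 0.0559]
tool_rot: [-0.181, 3.136, -0.0]
contact_force: [-3.4, 0.0, 4.3]
opening: 0.0231
grip_force: 80.6
```

Seated: z has stopped with an upward force. Release and retreat.

```bash
python3 -m handwheel '[{"tx":0,"ty":0,"tz":0,"roll":0},{"tx":0,"ty":0,"tz":0,"roll":0},{"tx":0,"ty":0,"tz":0,"roll":0},{"tx":0,"ty":0,"tz":0,"roll":0},{"tx":0,"ty":0,"tz":0,"roll":0},{"tx":0,"ty":0,"tz":0,"roll":0}]' 50 20
python3 -m handwheel '[{"tx":0,"ty":0,"tz":-8,"roll":0},{"tx":0,"ty":0,"tz":-20,"roll":0},{"tx":0,"ty":0,"tz":-30,"roll":0},{"tx":0,"ty":0,"tz":-30,"roll":0},{"tx":0,"ty":0,"tz":-30,"roll":0},{"tx":0,"ty":0,"tz":-30,"roll":0},{"tx":0,"ty":0,"tz":0,"roll":0},{"tx":0,"ty":0,"tz":0,"roll":0},{"tx":0,"ty":0,"tz":0,"roll":0}]' >o
python3 - <<'E'
from h import *
goal(.6571,.2036,.2)
o=ctrl.get_obs(); im,d=optics.get_image("wrist"); P=cloud("wrist",d,wristT(o))
print(rect(P,.083,.095,.656,.202,.03)); print(np.median(P[(P[...,2]>.08)&(np.hypot(P[...,0]-.655,P[...,1]-.203)<.008)][:,2]))
im,d=optics.get_image("scene"); cv2.imwrite("pics/s5.png",cv2.resize(im[140:250,160:440,::-1],None,fx=2.8,fy=2.8,interpolation=3))
E
```

```text
t: 23.9
tool_pos: [0.6568, 0.2036, 0.0547]
tool_rot: [0.181, -3.136, 0.0]
contact_force: [0.7, -0.3, 0.1]
opening: 0.0498
grip_force: 0.0
t 24.65 tcp [656.7 203.6 203.1] F [ 0.9 -0.5 -0.3] yang 96.6 zax [ 0.  0. -1.]
shift [-0.4 -0.1  3.1]
(778, array([655. , 203.8]), array([23.8, 23.2]), 6.6)
0.2804853160308178
```

View pics/s5.png

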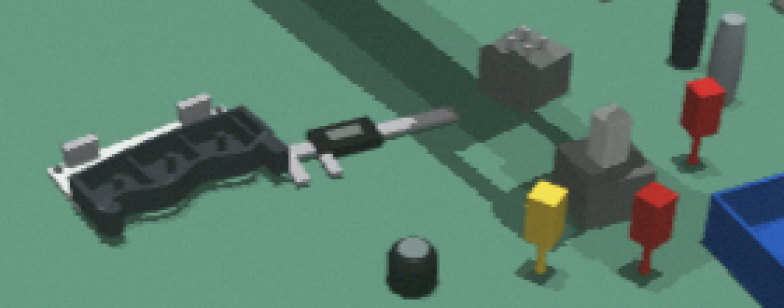

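The crop shows the stylus upright and home in its stand at (610,135), released. The bystanders and decoys are where they were.

```bash
python3 -c "
from station import ctrl
print(ctrl.finish_job())"
```

```text
the job is handed in; nothing more can be done
None
```

The job is handed in: the ball ran in touch with the wavy edge from the boss to the lug, no force reading passed about 10 N (checked between short moves, not continuously), and the stylus is back home in its stand, released, with everything else where it was.

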